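Load a roller on the rotary measuring table

ROBOT

A 6-joint arm with a two-finger parallel gripper is mounted at the origin on the work surface. World frame = base frame: x ahead of the robot, y to its left, z up, the work surface at z = 0. Lengths are in mm, angles in rad, forces in N, time in s.
With the tool pointing down it reaches from about 400 to 925 mm from the base axis. Payload 12.5 kg.
Tool frame: the origin (TCP) lies between the finger pads; the fingertips stand 11 mm ahead of it and the grasp point (between the pads) lies 8 mm behind it (env.tip_extent is the distance from the TCP to the fingertips, in mm); x points along the fingers, z is the direction in which the jaws open and shut, and the axes are right-handed (so a half turn about x gives the same grasp; the last joint's range is limited). The gripper opens to 95 mm and grips with 3 to 60 N. Pads are 20 mm wide; open, the fingers measure 119 mm over their backs; the gripper's body (75 mm by 180 mm) begins 59 mm behind the grasp point.
Start: joints at [-1.386, 0.491, 1.559, -0, 1.092, -0.106], TCP at [179.222, -598.77, 225.661] pointing down, gripper open.
Joint ranges: [-3.1, 3.1], [-0.84, 2.19], [0.05, 2.79], [-1.13, 4.28], [0.06, 2.93], [-2.69, 2.69]. Speed limits (rad/s): [2.22, 2.22, 2.79, 3.14, 3.14, 3.14].

INTERFACE

Orientations are given as [roll, pitch, yaw] about the fixed x, y, z axes, in that order (R = Rz(yaw) Ry(pitch) Rx(roll)).
In Python, from cell import status, imaging, env gives the robot as it stands. The module is installed in compiled form; this text tells all that it offers.
- The arm moves only by the tool apply_moves, never from a script. Its argument "increments" is a list of rows, each a list of 5 numbers: the closure, from 0 (fully open) to 1 (shut), then the shift along the tool's x, y, z in mm, then the turn about the tool's x in degrees. A call has 1 to 10 rows; each row shifts and turns the commanded pose from where the row before left it, along the tool's axes as they then stand; what a row does not reach is not made up. A row lasts 1/10 s, in which the tool goes at most 50 mm and 8.59 degrees, less where a joint would pass 70% of its speed; a pose out of reach is approached as far as the arm can. A call with a gripper value outside its range is refused whole. The fingers move at their own pace and stop on an object; the grip force is fixed at half the most. Time passes only in rows, so rows that do not move let the fingers close. It gives the time, the measured TCP pose, the force and the opening at its end, in the units of the state.
- status.state(): the state, without advancing time (a new reading comes with each control period).
- imaging.read_camera(name): name is "scene" or "top" or "wrist"; returns a dict with "pixels" (384x512x3 uint8, red, green, blue), "fovy" (degrees; the focal length in pixels is half the picture's height over the tangent of half this angle, whatever the lens; pixels are square), "cx", "cy" (the principal point, pixels), "distortion" ([k1, k2, p1, p2, k3] as OpenCV has them; the pictures are not rectified), "R" (3x3) and "t" (3): a world point X has camera coordinates R X + t. Camera axes: x right, y down, z forward; pixel columns grow to the right and rows downward; lengths in mm; the calibration is good to about 2 mm. A picture is of the moment at which its call begins. There is no depth.
- env.job_done(): hands the job in, once; it reports no verdict.
The state is a dict: "t": time; "joints": joint angles; "qvel": joint speeds; "tau": joint torques, N m; "eef_pos": TCP position; "tcp_rot": TCP orientation; "ft_force": force on the tool from outside, world axes, zero at the start; "moment": the same for the moment, N m; "opening": opening from 0.0 (shut) to 1.0 (fully open).
Only numpy, scipy, OpenCV 4.12 (cv2) and the standard library are available. Lean on these libraries where they do the work, as an engineer would, in place of code of your own. Each camera call takes 0.05 s, during which the arm holds its last target. There are 200 camera calls.

TASK

Take the plain straight steel roller (the one with neither a flange nor a taper) out of its pocket in the sloping tray and stand it upright on the round measuring table, wholly inside the smallest engraved ring; set it down, do not let it drop. When it stands there by itself, push the table's clamp lever fully over, away from the robot. Leave the two other tray parts and the mug where they are.

Things in the scene. Friction and masses are not known exactly. Their poses are not given: they have to be found in the camera images.
- roller: Plain steel roller, the part to load: straight cylinder 20 mm in diameter, 40 mm long, about 0.1 kg. Origin at the centre of its lower end, z along its axis. It starts in one of the tray's three pockets, its lower end on the pocket floor, leaning with the tray (axis about 0.56 rad from vertical, give or take 0.1, top to the tester's side); 24 mm of it stand out of the tray's face.
- roller_center (a point): Centre of the roller's body, half way along its axis (20 mm from each end).
- flanged: A steel part in another pocket, to be left alone: 20 mm shank, with a wider flange 29 mm in diameter and 6 mm thick at its upper end; 40 mm long. Origin and axes like the roller's.
- tapered: A steel part in the third pocket, to be left alone: 20 mm in diameter below, tapering to an 8 mm tip; 40 mm long. Origin and axes like the roller's.
- tray: Fixed black plate, 90 (up the slope) x 230 x 24 mm, sloping 0.56 rad, its face looking up and to the robot's left or ahead-left. Frame level: origin on the desk under its middle, y along the row of pockets, x horizontal from the low front edge (6 mm above the desk) to the high back edge (74 mm). Face normal (-0.531, 0, 0.847). Three square pockets, 22 mm wide, 16 mm deep, at y = -75, 0, +75 mm.
- table_center (a point): Centre of the round measuring table's flat top, 100 mm above the desk. The top is 138 mm across with a black rim 150 mm across; it does not turn. Concentric engraved rings of 45, 85 and 125 mm diameter.
- tester: Fixed instrument carrying the measuring table: white base, x -105 to +170 mm, y -105 to +195 mm, 40 mm high. Origin on the desk under the round table's centre, z up, x away from the robot (turned by at most 0.25 rad). A stylus post 205 mm high stands at x = +140 mm, its arm parked away. The clamp lever's pivot is at x = 0, y = +140 mm, 62 mm above the desk.
- clamp (a joint): Angle of the clamp lever: 0 (it leans 0.5 rad towards the robot, tester's -x) to 1.0 rad (fully over, leaning 0.5 rad to the tester's +x). It turns about the tester's y axis, stays where it is left, and needs about 1 N at the knob.
- clamp_tip (a point): Centre of the lever's black ball knob (26 mm in diameter), 80 mm from the pivot on a 10 mm rod: 132 mm above the desk at either end of its travel, 142 mm when upright.
- mug: White mug, 80 mm wide and 95 mm high, beyond the tray and the tester; a bystander. Origin under its centre.
- pocket1 (a point): Centre of the mouth of the tray's middle pocket, on the tray's sloping face, 50 mm above the desk.
Not all that is in view belongs to the job. What is shaped like the roller but blue or red is not meant.

How it is judged:
By the outcome, as a careful person would: the job done as asked, in the order asked, and still so for the second after the job is handed in, with the robot touching nothing.
It also fails if it takes over 51 s, if anything falls off the work surface, if the arm or the gripper's body presses on something with over 40 N, if the wrist force passes 120 N, or if a joint passes its speed limit or range.

## Working session

There is one attempt and no reset: what is moved stays moved. The work goes in short steps, Python scripts to look and compute and a tool call to move; the robot and the scene stay as the last step left them, time stands still between calls to the robot, and variables do not carry over. Pictures are saved under pics/ and viewed, about 8 in all and at most 12, crops included, and the job is handed in when it is done.

Besides the shell and the picture viewer there is one more tool, called after ">>>" by a JSON object that holds its "method" and its "body". apply_moves: Moves the arm, as the interface text tells. Its arguments: {"type":"object","properties":{"increments":{"type":"array"}},"required":["increments"]}

```bash
mkdir -p pics; cat > h.py <<'E'
import numpy as np, cv2
from cell import status, imaging, env
from scipy.spatial.transform import Rotation as Ro
def cam(n, save=None):
    c=imaging.read_camera(n); h,w=c['pixels'].shape[:2]
    f=h/2/np.tan(np.radians(c['fovy'])/2)
    c['K']=np.array([[f,0,c['cx']],[0,f,c['cy']],[0,0,1.]]); c['R']=np.array(c['R']);c['t']=np.array(c['t']);c['d']=np.array(c['distortion'],float)
    if save: 
        cv2.imwrite(f'pics/{save}.png',c['pixels'][:,:,::-1]); np.savez(f'{save}.npz',**{k:c[k] for k in('K','R','t','d','pixels')})
    return c
def load(s): return dict(np.load(f'{s}.npz'))
def ray(c,uv):
    p=cv2.undistortPoints(np.array(uv,float).reshape(1,1,2),c['K'],c['d'])[0,0]
    d=c['R'].T@np.array([p[0],p[1],1]); return -c['R'].T@c['t'], d/np.linalg.norm(d)
def onplane(c,uv,z=None,n=None,p=None):
    o,d=ray(c,uv)
    if n is None: n=np.array([0,0,1.]);p=np.array([0,0,z])
    return o+d*((p-o)@n)/(d@n)
def proj(c,X):
    return cv2.projectPoints(np.array(X,float).reshape(-1,1,3),cv2.Rodrigues(c['R'])[0],c['t'],c['K'],c['d'])[0].reshape(-1,2)
def tri(a,ua,b,ub):
    o1,d1=ray(a,ua);o2,d2=ray(b,ub)
    s=np.linalg.lstsq(np.c_[d1,-d2],o2-o1,rcond=None)[0]
    p,q=o1+s[0]*d1,o2+s[1]*d2; return (p+q)/2,np.linalg.norm(p-q)
E
python3 - <<'E'
from h import *
a=cam('scene','s0');b=cam('top','t0')
for c in(a,b): print(c['K'][0,0],c['d'],-c['R'].T@c['t'],c['R'][2])
s=status.state(); print({k:np.round(v,3) for k,v in s.items()})
E
```

```text
354.5546325613443 [-0.00336973  0.          0.          0.          0.        ] [938.20797104 311.92763047 976.70482569] [-0.35823214 -0.34168993 -0.86886001]
360.05996132444545 [-0.03549499  0.          0.          0.          0.        ] [405.2832079  -32.81080928 885.19341882] [ 0.2208067  -0.01087395 -0.97525697]
{'t': np.float64(0.1), 'joints': array([-1.386,  0.491,  1.559, -0.   ,  1.092, -0.106]), 'qvel': array([-0.001, -0.002, -0.001,  0.002,  0.002,  0.   ]), 'tau': array([ 3.0000e-03, -6.1362e+01, -2.5861e+01,  6.9000e-02,  4.7000e-02,
       -0.0000e+00]), 'eef_pos': array([ 179.158, -598.556,  225.148]), 'tcp_rot': array([3.049, 1.57 , 1.769]), 'ft_force': array([-0.324,  0.427, -0.337]), 'moment': array([-0.035,  0.003, -0.046]), 'opening': np.float64(1.0)}
```

View pics/s0.png

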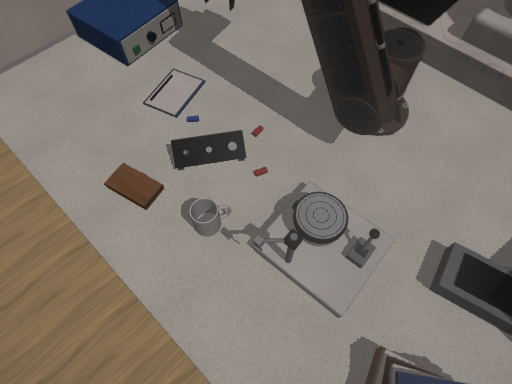

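View pics/t0.png

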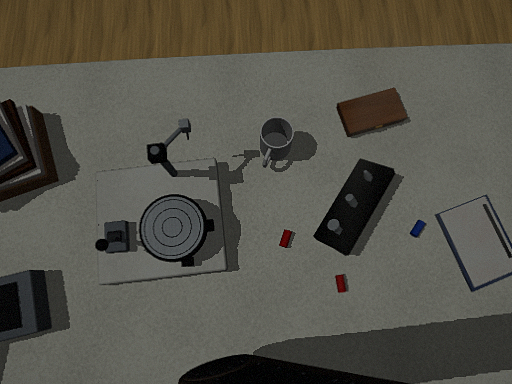

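The scene view shows the tray at (208,149) with parts at (186,153), (209,150) and (232,146), and the table at (321,216). In the top view the parts are at (334,227), (351,200) and (367,176), the table is at (173,228) and the knob at (101,245). The next step is an enlarged crop to tell the parts apart.

```bash
python3 - <<'E'
from h import *
a=load('s0');b=load('t0')
A=cv2.resize(a['pixels'][120:175,160:255],None,fx=8,fy=8,interpolation=cv2.INTER_CUBIC)[:,:,::-1]
B=cv2.resize(b['pixels'][150:260,305:405],None,fx=5,fy=5,interpolation=cv2.INTER_CUBIC)[:,:,::-1]
w=np.zeros((600,800,3),np.uint8)
A=cv2.resize(A,(400,232));w[:232,:400]=A;w[:550,400:800]=B[:, :400] if 0 else cv2.resize(B,(400,440))[:440] if 0 else np.vstack([cv2.resize(B,(400,440)),np.zeros((110,400,3),np.uint8)])
C=cv2.resize(b['pixels'][185:275,85:225],(400,257),interpolation=cv2.INTER_CUBIC)[:,:,::-1]; w[240:497,:400]=C
w=np.clip(w.astype(float)*1.6,0,255).astype(np.uint8)
cv2.imwrite('pics/c1.png',w)
E
```

```text
(no output)
```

View pics/c1.png

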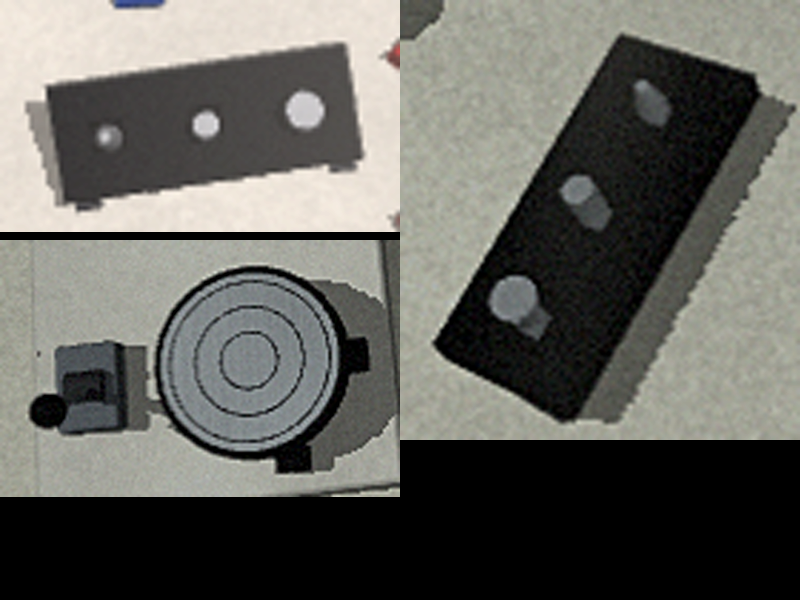

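The candidates in the top crop are (513,299) with a wide flange over a narrow shank, (577,188) with an even diameter, and (640,88) tapering to a tip. The middle one is the plain roller, and scene crop (205,125) agrees. Next I measure it.

```bash
python3 - <<'E'
from h import *
a=load('s0');b=load('t0')
sa=lambda x,y:((x+.5)*95/400-.5+160,(y+.5)*55/232-.5+120)
sb=lambda x,y:((x+.5)/4-.5+305,(y+.5)/4-.5+150)
sc=lambda x,y:((x+.5)*.35-.5+85,(y+.5)*90/257-.5+185)
P={}
for n,u,v in [('roll',sa(205.5,125),sb(577,188)),('flan',sa(305,110),sb(513,299)),('tap',sa(103,133),sb(641,89)),('knob',(374,234),sc(47,411)),('table',(321,216),sc(249,361))]:
    P[n],e=tri(a,u,b,v); print(n,P[n].round(1),round(e,1))
print('table z100',onplane(a,(321,216),100),onplane(b,sc(249,361),100))
# ellipse fit of table disc in both
for n,c,ctr in(('s',a,(321,216)),('t',b,(172,227))):
    g=cv2.cvtColor(c['pixels'],cv2.COLOR_RGB2GRAY).astype(int); hsv=c['pixels'].astype(int)
    print(n,g[ctr[1],ctr[0]-12:ctr[0]+12])
lo=[sb(435,345),sb(622,35)]
q=[onplane(b,x,6) for x in lo]; print('low edge',q)
hi=[onplane(b,sb(572,420),72),onplane(b,sb(757,75),72)]; print(hi)
for p in (q[1]-q[0],hi[1]-hi[0],P['tap']-P['flan']): print(np.arctan2(p[1],p[0]),np.linalg.norm(p))
# tester base near edge in top
print([onplane(b,p,40) for p in((99,284),(226,271),(96,172),(216,159))])
E
```

```text
roll [ 540.9 -391.7   35.6] 202.1
flan [ 478.  -344.3   34.9] 202.5
tap [ 599.6 -447.    29.5] 196.4
knob [330.7 319.  -49. ] 110.8
table [ 364.4  155.3 -110.4] 125.8
table z100 [516.7128086  153.58328686 100.        ] [336.97528563 151.41348737 100.        ]
s [116 115 115 114  86 118 117 116 117 118 117 115 117 117 118 118 118 116
 118 116  82 117 118 119]
t [90 65 31 80 86 77 83 80 85 79 85 78 83 81 83 81 86 88 86 80 89 64 56 85]
low edge [array([ 472.13510451, -418.13238211,    6.        ]), array([ 663.45431755, -570.74054833,    6.        ])]
[array([ 420.62648195, -461.09657199,   72.        ]), array([ 615.07564659, -608.29671627,   72.        ])]
-0.6733140254484983 244.7290209119331
-0.647973029297094 243.8818568580916
-0.7013644810289733 159.19463694428836
[array([399.42184918, 333.07238417,  40.        ]), array([413.87500067,  40.24675634,  40.        ]), array([667.75112503, 351.21878586,  40.        ]), array([684.32885232,  55.18232092,  40.        ])]
```

```bash
python3 - <<'E'
from h import *
a=load('s0');b=load('t0')
sa=lambda x,y:((x+.5)*95/400-.5+160,(y+.5)*55/232-.5+120)
sb=lambda x,y:((x-400+.5)/4-.5+305,(y+.5)/4-.5+150)
sc=lambda x,y:((x+.5)*.35-.5+85,(y-240+.5)*90/257-.5+185)
P={}
for n,u,v in [('roll',sa(205.5,125),sb(577,188)),('flan',sa(305,110),sb(513,299)),('tap',sa(103,133),sb(641,89)),('knob',(374,234),sc(47,411)),('table',(321,215.5),sc(249,361))]:
    P[n],e=tri(a,u,b,v); print(n,P[n].round(1),round(e,1))
print('table z100',onplane(a,(321,215.5),100),onplane(b,sc(249,361),100))
lo=[sb(435,345),sb(622,35)]
q=[onplane(b,x,6) for x in lo]; print('low edge',q)
hi=[onplane(b,sb(572,420),74),onplane(b,sb(757,75),74)]; print(hi)
for p in (q[1]-q[0],hi[1]-hi[0],P['tap']-P['flan']): print(np.arctan2(p[1],p[0]),np.linalg.norm(p[:2]))
print([onplane(b,p,40).round(1) for p in((99,284),(226,271),(96,172),(216,159))])
E
```

```text
roll [ 566.1 -252.6   69.5] 0.7
flan [ 504.2 -209.6   67.9] 0.1
tap [ 624.  -298.3   71.8] 3.6
knob [480.1 289.4 136.5] 0.7
table [514.  151.6  96.4] 0.9
table z100 [515.53337404 152.63927751 100.        ] [513.78441967 150.39442152 100.        ]
low edge [array([ 486.26980815, -172.60839134,    6.        ]), array([ 677.06909678, -310.19793631,    6.        ])]
[array([ 434.07754995, -234.50085212,   74.        ]), array([ 627.25624611, -365.72118019,   74.        ])]
-0.6247615278852987 235.23446054364723
-0.5966767251974019 233.5311181639182
-0.6374691817607965 149.16473663928588
[array([399.4, 333.1,  40. ]), array([413.9,  40.2,  40. ]), array([667.8, 351.2,  40. ]), array([684.3,  55.2,  40. ])]
```

```bash
cat >> h.py <<'E'
def plan(tgt, yaw=None):
    s=status.state(); R=Ro.from_euler('xyz',s['tcp_rot']).as_matrix()
    v=R.T@(np.array(tgt)-s['eef_pos']); zy=np.arctan2(R[1,2],R[0,2])
    print('t',s['t'].round(2),'pos',s['eef_pos'].round(1),'xaxis',R[:,0].round(3),'z-axis yaw',zy.round(3),'j',s['joints'].round(2),'F',s['ft_force'].round(1),'open',round(float(s['opening']),3))
    print('tool shift',v.round(1))
    if yaw is not None:
        # turn about tool x (down): +turn lowers world yaw
        for y in(yaw,yaw+np.pi): 
            d=-((y-zy+np.pi)%(2*np.pi)-np.pi); print('turn deg',round(float(np.degrees(d)),1))
E
python3 - <<'E'
from h import *
g=-0.62; row=np.array([np.cos(g),np.sin(g),0]); u=np.array([-row[1],row[0],0]); n=.531*u+.847*np.array([0,0,1])
top=np.array([566.1,-252.6,70.3]); m=top-24*n; print('mouth',m,'u',u)
plan(m+8*u+[0,0,100],g)
E
```

```text
mouth [ 558.69528791 -262.97206705   49.972     ] u [0.58103516 0.81387846 0.        ]Traceback (most recent call last):
  File "<stdin>", line 4, in <module>
  File "h.py", line 28, in plan
    print('t',s['t'].round(2),'pos',s['eef_pos'].round(1),'xaxis',R[:,0].round(3),'z-axis yaw',zy.round(3),'j',s['joints'].round(2),'F',s['ft_force'].round(1),'open',round(float(s['opening']),3))
              ^^^^^^^^^^^^
AttributeError: 'float' object has no attribute 'round'
```

```bash
sed -i "s/s\['t'\].round(2)/round(float(s['t']),2)/; s/zy.round(3)/round(float(zy),3)/" h.py
python3 - <<'E'
from h import *
g=-0.62; u=np.array([0.581,.814,0]);m=np.array([558.7,-263,50])
plan(m+8*u+[0,0,100],g)
E
```

```text
t 0.1 pos [ 179.2 -598.6  225.1] xaxis [-0.     0.001 -1.   ] z-axis yaw -1.28 j [-1.39  0.49  1.56 -0.    1.09 -0.11] F [-0.3  0.4 -0.3] open 1.0
tool shift [  75.4  466.1 -217.5]
turn deg -37.8
turn deg 142.2
```

>>> {"method": "apply_moves", "body": {"increments": [[0.5,0,32,-15,0],[0.5,0,32,-15,0],[0.5,0,32,-15,0],[0.5,0,32,-15,0],[0.5,0,32,-15,0],[0.5,0,32,-15,0],[0.5,0,32,-15,0],[0.5,0,32,-15,0],[0.5,0,32,-15,0],[0.5,0,32,-15,0]]}}

```text
t: 1.1
eef_pos: [443.6, -362.1, 225.4]
tcp_rot: [-2.536, 1.57, 2.467]
ft_force: [-0.1, -1.0, 0.4]
opening: 0.501
```

>>> {"method": "apply_moves", "body": {"increments": [[0.5,0,32,-15,0],[0.5,0,32,-15,0],[0.5,0,32,-15,0],[0.5,0,32,-15,0],[0.5,0,18,-7.5,0],[0.5,0,0,0,-7.6],[0.5,0,0,0,-7.6],[0.5,0,0,0,-7.6],[0.5,0,0,0,-7.6],[0.5,0,0,0,-7.4]]}}

```text
t: 2.1
eef_pos: [563.2, -256.7, 225.3]
tcp_rot: [-2.95, 1.57, 2.718]
ft_force: [-0.4, -0.2, 0.1]
opening: 0.498
```

>>> {"method": "apply_moves", "body": {"increments": [[0.5,20,0,0,0],[0.5,0,0,0,0],[0.5,0,0,0,0]]}}

```text
t: 2.4
eef_pos: [563.2, -256.7, 205.5]
tcp_rot: [-2.97, 1.57, 2.693]
ft_force: [-0.1, -0.6, 0.2]
opening: 0.497
```

```bash
python3 - <<'E'
from h import *
u=np.array([0.581,.814,0]);m=np.array([558.7,-263,50])
plan(m+8*u+[0,0,100],-.62)
c=cam('wrist','w1'); cv2.imwrite('pics/w1.png',np.clip(c['pixels'][:,:,::-1]*1.5,0,255).astype(np.uint8))
g=np.array([.814,-.581,0]);n=.531*u+[0,0,.847]
print(proj(c,[m,m+24*n,m+75*g+24*n,m-75*g+24*n]).round(1),c['K'][0,0],-c['R'].T@c['t'])
E
```

```text
t 2.4 pos [ 563.2 -256.7  205.5] xaxis [-0.001  0.    -1.   ] z-axis yaw -0.621 j [-0.53  0.5   1.6  -0.    1.04  0.09] F [-0.1 -0.6  0.2] open 0.497
tool shift [55.5  0.3  0. ]
turn deg -0.0
turn deg 180.0
[[251.7 185.3]
 [251.7 177.7]
 [331.2 177.7]
 [172.2 177.8]] 321.7713181172878 [ 607.42908753 -195.3226908   364.9030859 ]
```

View pics/w1.png

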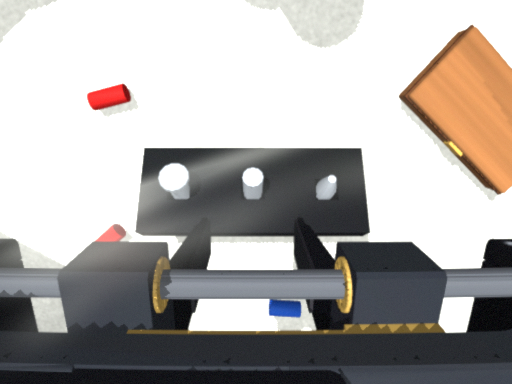

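The wrist view shows the roller's top at (253,176), predicted (251.7,177.7), and the tray edges level in the picture. So position and yaw hold to about 1 mm. Going down with the jaws across the lean.

>>> {"method": "apply_moves", "body": {"increments": [[0.5,30,1,1,0],[0.5,30,0,0,0],[0.5,30,0,0,0],[0.5,20,0,0,0],[0.5,12,0,0,0],[0.5,10,0,0,0],[0.5,8,0,0,0],[0.5,0,0,0,0]]}}

```text
t: 3.25
eef_pos: [564.7, -256.6, 65.3]
tcp_rot: [-2.804, 1.57, 2.859]
ft_force: [0.5, -0.1, -0.2]
opening: 0.496
```

>>> {"method": "apply_moves", "body": {"increments": [[0.9,0,0,0,0],[0.9,0,0,0,0],[0.9,0,0,0,0],[0.9,0,0,0,0],[0.9,0,0,0,0],[0.9,0,0,0,0]]}}

```text
t: 3.85
eef_pos: [564.9, -256.6, 65.9]
tcp_rot: [0.058, 1.57, -0.563]
ft_force: [0.7, 0.5, 2.2]
opening: 0.196
```

```bash
python3 - <<'E'
from h import *
plan([563,-256,65])
c=cam('wrist','w2');b=cam('top','t2')
A=cv2.resize(c['pixels'][120:312,110:400],(600,397),interpolation=cv2.INTER_CUBIC)[:,:,::-1]
cv2.imwrite('pics/w2.png',np.clip(A*1.5,0,255).astype(np.uint8))
E
```

```text
t 3.85 pos [ 564.9 -256.6   65.9] xaxis [ 0. -0. -1.] z-axis yaw -0.62 j [-0.53  0.67  1.71 -0.    0.76  0.09] F [0.7 0.5 2.2] open 0.196
tool shift [ 0.9 -0.6 -1.9]
```

View pics/w2.png

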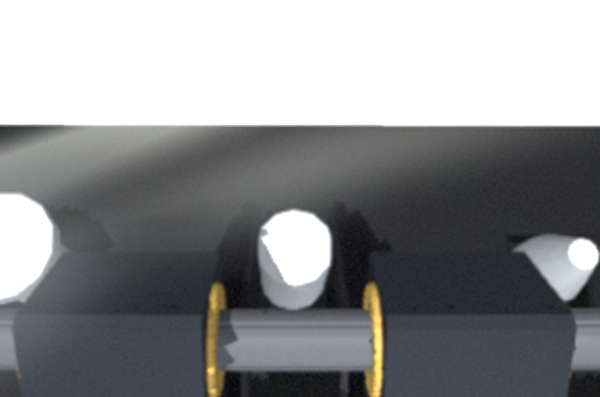

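The crop shows the roller's end at (295,250) between the two fingers, and the opening holds at 0.196 (about 19 mm), so it is gripped. I pull it 10 mm along the pocket axis. After that I move up and uphill, so the pocket's uphill lip turns it upright in the pads.

>>> {"method": "apply_moves", "body": {"increments": [[0.9,-2.1,1.3,0,0],[0.9,-2.1,1.3,0,0],[0.9,-2.1,1.3,0,0],[0.9,-2.2,1.4,0,0],[0.9,0,0,0,0]]}}

```text
t: 4.45
eef_pos: [568.0, -252.1, 74.4]
tcp_rot: [0.036, 1.57, -0.585]
ft_force: [-0.2, -0.1, -1.0]
opening: 0.196
```

>>> {"method": "apply_moves", "body": {"increments": [[0.9,-1.2,-1.5,0,0],[0.9,-1.2,-1.5,0,0],[0.9,-1.3,-1.5,0,0],[0.9,-1.4,-1.5,0,0]]}}

```text
t: 4.85
eef_pos: [564.2, -256.5, 78.7]
tcp_rot: [2.566, 1.569, 1.945]
ft_force: [2.4, 3.7, -6.8]
opening: 0.195
```

>>> {"method": "apply_moves", "body": {"increments": [[0.9,-1.4,-1.5,0,0],[0.9,-1.5,-1.5,0,0],[0.9,-1.6,-1.5,0,0],[0.9,-1.8,-1.5,0,0]]}}

```text
t: 5.25
eef_pos: [560.6, -262.0, 85.5]
tcp_rot: [3.084, 1.57, 2.464]
ft_force: [1.7, 3.4, -7.5]
opening: 0.192
```

>>> {"method": "apply_moves", "body": {"increments": [[0.9,-2,-1,0,0],[0.9,-2,-0.5,0,0],[0.9,-2,0,0,0],[0.9,0,0,0,0]]}}

```text
t: 5.65
eef_pos: [560.2, -263.7, 92.3]
tcp_rot: [-0.202, 1.569, -0.823]
ft_force: [-0.2, -0.7, -1.1]
opening: 0.191
```

```bash
python3 - <<'E'
from h import *
plan([514,151,215])
c=cam('wrist','w3');a=cam('scene','s3');b=cam('top','t3')
w=np.zeros((560,800,3),np.uint8)
w[:560,:400]=cv2.resize(a['pixels'][115:185,185:235],(400,560),interpolation=cv2.INTER_CUBIC)
w[:280,400:]=cv2.resize(c['pixels'][150:290,160:360],(400,280),interpolation=cv2.INTER_CUBIC)
w[280:,400:]=cv2.resize(b['pixels'][160:230,300:400],(400,280),interpolation=cv2.INTER_CUBIC)
cv2.imwrite('pics/c3.png',np.clip(w[:,:,::-1]*1.4,0,255).astype(np.uint8))
E
```

```text
t 5.65 pos [ 560.2 -263.7   92.3] xaxis [ 0.001 -0.001 -1.   ] z-axis yaw -0.62 j [-0.55  0.64  1.7  -0.    0.8   0.07] F [-0.2 -0.7 -1.1] open 0.191
tool shift [-123.2  310.6 -278.4]
```

View pics/c3.png

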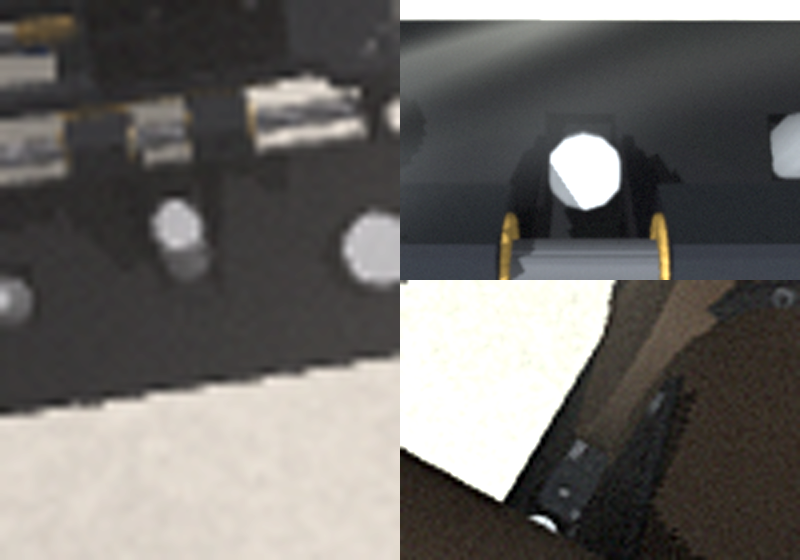

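```bash
python3 - <<'E'
from h import *
a=load('s3');c=load('w3')
T,e=tri(a,((178.5)/8-.5+185,(224.5)/8-.5+115),c,(252.75,234.75)); print('top',T.round(1),e)
tcp=np.array([560.2,-263.7,92.3]);print('top-tcp in u,row',(T-tcp)@[.581,.814,0],(T-tcp)@[.814,-.581,0],T[2]-tcp[2])
u=np.array([.581,.814,0])
for th in(0,.2,.4,.56):
    n=np.sin(th)*u+[0,0,np.cos(th)]
    p=proj(a,[T,T-40*n]);q=proj(c,[T,T-40*n])
    print(th,'scene crop',((p-[185,115]+.5)*8-.5).round(0).tolist(),'wrist crop',((q-[160,150]+.5)*2-.5).round(0).tolist())
E
```

```text
top [ 565.4 -256.2   99.6] 1.4862894099028983
top-tcp in u,row 9.129214920448948 -0.13853654249780423 7.282509337170637
0 scene crop [[176.0, 224.0], [188.0, 286.0]] wrist crop [[183.0, 170.0], [183.0, 119.0]]
0.2 scene crop [[176.0, 224.0], [186.0, 269.0]] wrist crop [[183.0, 170.0], [183.0, 143.0]]
0.4 scene crop [[176.0, 224.0], [183.0, 250.0]] wrist crop [[183.0, 170.0], [183.0, 169.0]]
0.56 scene crop [[176.0, 224.0], [180.0, 234.0]] wrist crop [[183.0, 170.0], [183.0, 189.0]]
```

Both views put the roller out of the pocket but still leaning about 0.4 rad, because it slipped somewhat in the pads. From there, pressing on the table with a drag of the tool against the lean will right it (X≈-2 mm, so friction over 0.1 is enough). I carry it over and turn so the lean points to the tester's +x.

>>> {"method": "apply_moves", "body": {"increments": [[0.9,-15,0,0,0],[0.9,-25,0,0,0],[0.9,-30,0,0,0],[0.9,-25,0,0,0],[0.9,-13,5,-4.5,0],[0.9,0,15,-13,0],[0.9,0,23,-21,0],[0.9,0,25,-22,0],[0.9,0,25,-22,0],[0.9,0,25,-22,0]]}}

```text
t: 6.8
eef_pos: [542.1, -103.7, 198.0]
tcp_rot: [-2.835, 1.568, 2.828]
ft_force: [-0.0, -0.2, -0.9]
opening: 0.192
```

>>> {"method": "apply_moves", "body": {"increments": [[0.9,0,25,-22,0],[0.9,0,25,-22,0],[0.9,0,25,-22,0],[0.9,0,25,-22,0],[0.9,0,25,-22,0],[0.9,0,25,-22,0],[0.9,0,20,-20,0],[0.9,0,15,-15,0],[0.9,0,8,-9,0],[0.9,0,0,0,4]]}}

```text
t: 7.8
eef_pos: [511.0, 154.6, 198.5]
tcp_rot: [-2.328, 1.569, -3.016]
ft_force: [0.5, -0.4, -1.7]
opening: 0.189
```

>>> {"method": "apply_moves", "body": {"increments": [[0.9,0,0,0,7],[0.9,0,0,0,7],[0.9,0,0,0,7],[0.9,0,0,0,7],[0.9,0,0,0,7],[0.9,0,0,0,7],[0.9,0,0,0,5.6],[0.9,0,0,0,0],[0.9,0,0,0,0]]}}

```text
t: 8.7
eef_pos: [511.9, 152.9, 198.9]
tcp_rot: [-1.36, 1.57, -2.878]
ft_force: [-0.0, -1.8, -1.5]
opening: 0.195
```

```bash
python3 - <<'E'
from h import *
plan([514,151,140],-1.52)
c=cam('wrist','w4');a=cam('scene','s4')
tc=np.array([514.2,151.2,100])
print('table pred scene',proj(a,tc),'wrist',proj(c,tc), 'tcp scene',proj(a,status.state()['eef_pos']))
w=np.zeros((480,800,3),np.uint8)
w[:480,:400]=cv2.resize(a['pixels'][156:276,271:371],(400,480),interpolation=cv2.INTER_CUBIC)
w[:300,400:]=cv2.resize(c['pixels'][40:340,56:456],(400,300),interpolation=cv2.INTER_CUBIC)
cv2.imwrite('pics/c4.png',np.clip(w[:,:,::-1]*1.3,0,255).astype(np.uint8))
E
```

```text
t 8.7 pos [511.9 152.9 198.9] xaxis [-0.001 -0.    -1.   ] z-axis yaw -1.518 j [ 0.17  0.39  1.81 -0.    0.94  1.68] F [-0.  -1.8 -1.5] open 0.195
tool shift [58.9  2.1  2. ]
turn deg 0.1
turn deg -179.9
table pred scene [[320.89330271 214.85021062]] wrist [[254.18977626 191.1384187 ]] tcp scene [[328.31437815 197.57660028]]
```

View pics/c4.png

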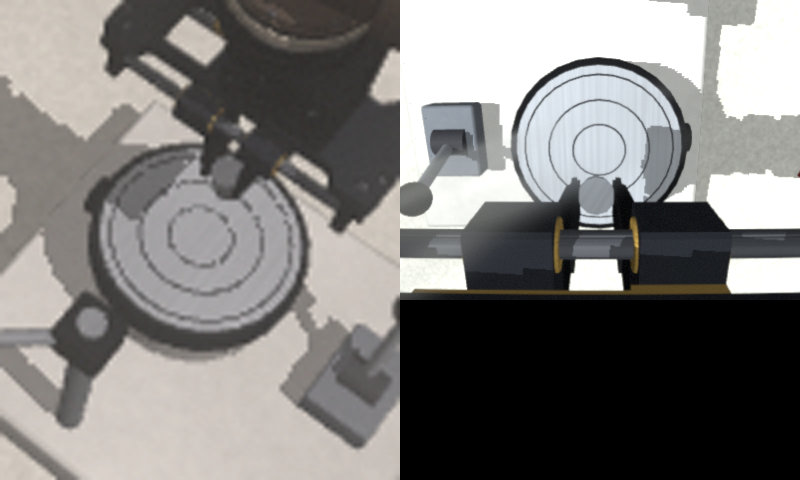

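The wrist view has the ring centre at (255,191), as predicted. The roller is held and still leaning. I shift it and approach contact, expected at TCP z≈133.

>>> {"method": "apply_moves", "body": {"increments": [[0.9,15,5,1,0],[0.9,20,5,1,0],[0.9,15,0,0,0],[0.9,8,0,0,0],[0.9,3,0,0,0],[0.9,1,0,0,0],[0.9,0,0,0,0],[0.9,0,0,0,0]]}}

```text
t: 9.6
eef_pos: [522.8, 151.5, 138.1]
tcp_rot: [1.585, 1.57, 0.065]
ft_force: [-0.3, -0.3, -1.1]
opening: 0.193
```

>>> {"method": "apply_moves", "body": {"increments": [[0.9,1,0,0,0],[0.9,1,0,0,0],[0.9,1,0,0,0]]}}

```text
t: 9.9
eef_pos: [523.7, 151.5, 136.2]
tcp_rot: [1.631, 1.567, 0.11]
ft_force: [-2.4, -1.0, 22.4]
opening: 0.195
```

>>> {"method": "apply_moves", "body": {"increments": [[0.9,0,-1.5,0,0],[0.9,0,-1.5,0,0],[0.9,0,-1.5,0,0]]}}

```text
t: 10.2
eef_pos: [520.7, 151.4, 136.6]
tcp_rot: [1.634, 1.563, 0.114]
ft_force: [5.7, -0.7, 10.7]
opening: 0.192
```

>>> {"method": "apply_moves", "body": {"increments": [[0.9,0.2,-1.5,0,0],[0.9,0.2,-1.5,0,0],[0.9,0.2,-1.5,0,0]]}}

```text
t: 10.5
eef_pos: [516.3, 151.2, 136.0]
tcp_rot: [1.645, 1.563, 0.124]
ft_force: [6.0, -0.7, 9.9]
opening: 0.199
```

```bash
python3 - <<'E'
from h import *
plan([514,151,140],-1.52)
c=cam('wrist','w5');a=cam('scene','s5')
w=np.zeros((480,800,3),np.uint8)
w[:480,:400]=cv2.resize(a['pixels'][180:240,296:346],(400,480),interpolation=cv2.INTER_CUBIC)
w[:300,400:]=cv2.resize(c['pixels'][140:290,156:356],(400,300),interpolation=cv2.INTER_CUBIC)
cv2.imwrite('pics/c5.png',np.clip(w[:,:,::-1]*1.2,0,255).astype(np.uint8))
E
```

```text
t 10.5 pos [516.3 151.2 136. ] xaxis [ 0.008  0.001 -1.   ] z-axis yaw -1.521 j [ 0.16  0.48  1.87 -0.    0.78  1.68] F [ 6.  -0.7  9.9] open 0.199
tool shift [-4.1 -2.3  0.1]
turn deg -0.1
turn deg 179.9
```

View pics/c5.png

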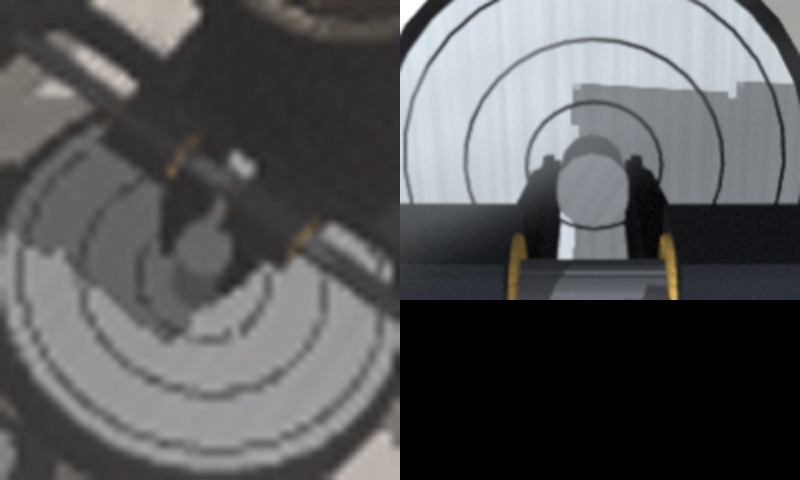

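The wrist crop now shows the base edge above the end disc, at y=135 against a disc centre of y=188. The lean is down to about 0.2 rad and it is rolling up as meant, inside the ring. I continue.

>>> {"method": "apply_moves", "body": {"increments": [[0.9,0.3,-1.5,0,0],[0.9,0.3,-1.5,0,0],[0.9,0.3,-1.5,0,0]]}}

```text
t: 10.9
eef_pos: [511.6, 151.0, 134.9]
tcp_rot: [1.646, 1.563, 0.125]
ft_force: [5.1, -0.2, 10.0]
opening: 0.193
```

>>> {"method": "apply_moves", "body": {"increments": [[0.9,0.5,-0.8,0,0],[0.9,0.5,0,0,0],[0.9,0.5,0,0,0],[0.9,0,0,0,0]]}}

```text
t: 11.3
eef_pos: [511.0, 151.0, 134.5]
tcp_rot: [1.645, 1.562, 0.124]
ft_force: [1.3, -0.9, 24.0]
opening: 0.195
```

```bash
python3 - <<'E'
from h import *
plan([514,151,140],-1.52)
c=cam('wrist','w6');a=cam('scene','s6')
w=np.zeros((480,800,3),np.uint8)
w[:480,:400]=cv2.resize(a['pixels'][180:240,296:346],(400,480),interpolation=cv2.INTER_CUBIC)
w[:300,400:]=cv2.resize(c['pixels'][140:290,156:356],(400,300),interpolation=cv2.INTER_CUBIC)
cv2.imwrite('pics/c6.png',np.clip(w[:,:,::-1]*1.2,0,255).astype(np.uint8))
p=status.state()['eef_pos']
for x in(0,3,6):
  for th in(0,.1,.2):
    T=p+[x,0,0]; T[2]=100+40*np.cos(th)+10*np.sin(th); print(x,th,((proj(c,[T,T-40*np.array([np.sin(th),0,np.cos(th)])])-[156,140]+.5)*2-.5+[400,0]).round().tolist())
E
```

```text
t 11.3 pos [511.  151.  134.5] xaxis [ 0.008  0.001 -1.   ] z-axis yaw -1.521 j [ 0.16  0.48  1.89 -0.    0.77  1.68] F [ 1.3 -0.9 24. ] open 0.195
tool shift [-5.5  3.   0.1]
turn deg -0.0
turn deg 180.0
0 0 [[593.0, 220.0], [593.0, 165.0]]
0 0.1 [[593.0, 221.0], [592.0, 178.0]]
0 0.2 [[593.0, 222.0], [592.0, 191.0]]
3 0 [[594.0, 209.0], [593.0, 156.0]]
3 0.1 [[594.0, 211.0], [593.0, 169.0]]
3 0.2 [[594.0, 211.0], [592.0, 182.0]]
6 0 [[594.0, 199.0], [594.0, 148.0]]
6 0.1 [[594.0, 200.0], [593.0, 160.0]]
6 0.2 [[594.0, 201.0], [592.0, 173.0]]
```

View pics/c6.png

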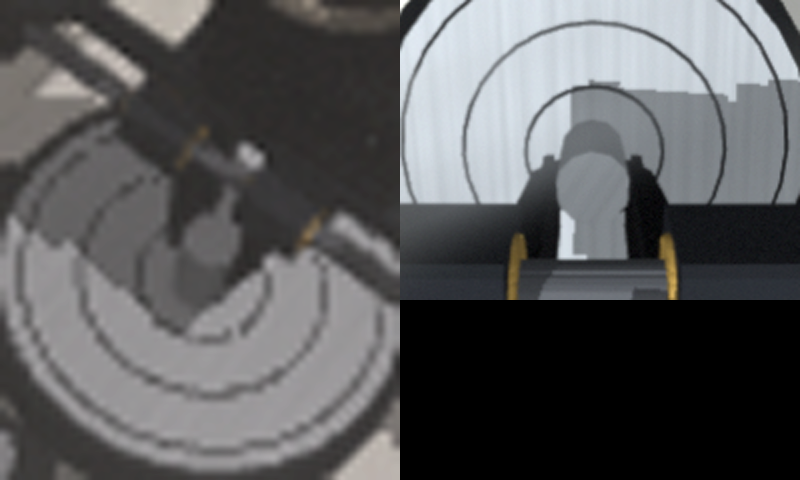

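The end disc is at (593,188) and the base's far edge at y=120, which leaves a lean of about 0.1 rad. The base is close to the ring centre. I'll push a little more.

>>> {"method": "apply_moves", "body": {"increments": [[0.9,0.2,-1.2,0,0],[0.9,0.2,-1.2,0,0],[0.9,0.2,-1.0,0,0]]}}

```text
t: 11.7
eef_pos: [507.8, 150.8, 133.6]
tcp_rot: [1.646, 1.562, 0.126]
ft_force: [4.8, 0.3, 19.7]
opening: 0.195
```

>>> {"method": "apply_moves", "body": {"increments": [[0.9,0.5,0,0,0],[0.9,0.5,0,0,0],[0.9,0,0,0,0]]}}

```text
t: 12.0
eef_pos: [508.0, 150.9, 133.4]
tcp_rot: [1.652, 1.561, 0.131]
ft_force: [0.2, -1.0, 30.1]
opening: 0.189
```

```bash
python3 - <<'E'
from h import *
plan([514,151,140],-1.52)
c=cam('wrist','w7')
p=status.state()['eef_pos']
for x in(5,8,11):
  for th in(-.1,0,.1):
    T=p+[x,0,0]; T[2]=100+40*np.cos(th)+10*abs(np.sin(th)); 
    n=np.array([np.sin(th),0,np.cos(th)]);e=np.array([np.cos(th),0,-np.sin(th)])
    # far edges and near edge of top, far edge of base
    print(x,th,((proj(c,[T+10*e,T-10*e,T-40*n+10*e])-[156,140]+.5)*2-.5)[:,1].round().tolist())
w=cv2.resize(c['pixels'][140:290,156:356],(800,600),interpolation=cv2.INTER_CUBIC)
cv2.imwrite('pics/c7.png',np.clip(w[:,:,::-1]*1.2,0,255).astype(np.uint8))
E
```

```text
t 12.0 pos [508.  150.9 133.4] xaxis [ 0.01   0.001 -1.   ] z-axis yaw -1.521 j [ 0.16  0.47  1.9  -0.    0.76  1.69] F [ 0.2 -1.  30.1] open 0.189
tool shift [-6.5  6.   0.2]
turn deg -0.0
turn deg 180.0
5 -0.1 [170.0, 238.0, 111.0]
5 0 [168.0, 239.0, 122.0]
5 0.1 [168.0, 242.0, 134.0]
8 -0.1 [159.0, 228.0, 102.0]
8 0 [157.0, 229.0, 113.0]
8 0.1 [157.0, 232.0, 125.0]
11 -0.1 [148.0, 218.0, 93.0]
11 0 [145.0, 218.0, 103.0]
11 0.1 [145.0, 221.0, 116.0]
```

View pics/c7.png

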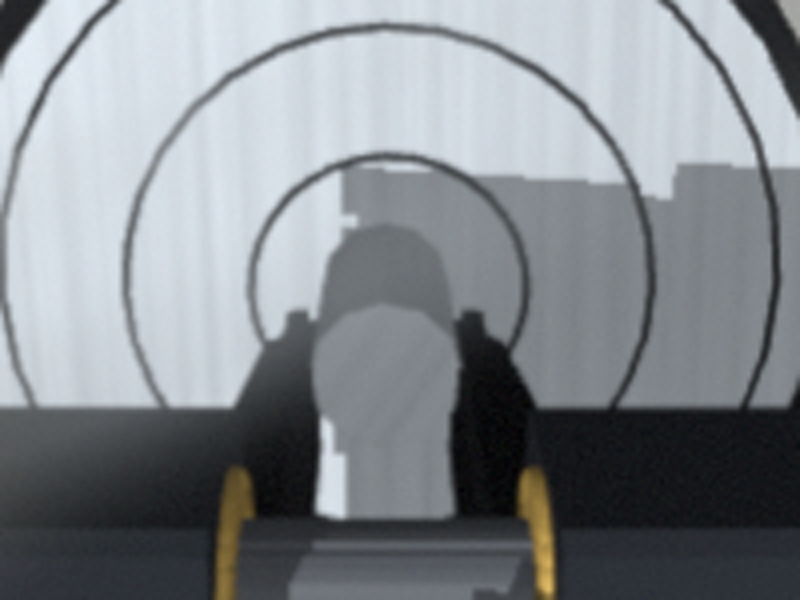

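The far edges of end disc and base are 40 px apart in the half-scale measure, where 44 is upright and 31 is 0.1 rad. So it is upright to about 0.03 rad. The base lies about 12 mm inside the 45 mm ring, so it is centred. I ease the load and open.

>>> {"method": "apply_moves", "body": {"increments": [[0.9,-0.5,0,0,0],[0.9,-0.5,0,0,0],[0.9,-0.3,0,0,0]]}}

```text
t: 12.35
eef_pos: [507.7, 150.8, 133.6]
tcp_rot: [1.662, 1.562, 0.141]
ft_force: [4.7, 0.8, 12.6]
opening: 0.191
```

>>> {"method": "apply_moves", "body": {"increments": [[0.78,0,0,0,0],[0.76,0,0,0,0],[0.74,0,0,0,0],[0.7,0,0,0,0],[0.6,0,0,0,0],[0.55,0,0,0,0],[0.55,0,0,0,0]]}}

```text
t: 13.05
eef_pos: [504.8, 150.5, 131.1]
tcp_rot: [-0.934, 1.571, -2.455]
ft_force: [0.2, 0.2, 0.2]
opening: 0.437
```

Released. Lifting straight up and checking.

>>> {"method": "apply_moves", "body": {"increments": [[0.55,-5,0,0,0],[0.5,-10,0,0,0],[0.5,-20,0,0,0],[0.5,-30,0,0,0],[0.5,-25,0,0,0],[0.5,0,0,0,0],[0.5,0,0,0,0]]}}

```text
t: 13.75
eef_pos: [504.9, 150.5, 221.9]
tcp_rot: [1.623, 1.569, 0.102]
ft_force: [-0.2, 0.0, -0.9]
opening: 0.499
```

```bash
python3 - <<'E'
from h import *
plan([440,289,220],-1.52)
c=cam('wrist','w8');a=cam('scene','s8');b=cam('top','t8')
w=np.zeros((600,800,3),np.uint8)
w[:600,:400]=cv2.resize(a['pixels'][165:285,300:380],(400,600),interpolation=cv2.INTER_CUBIC)
w[:300,400:]=cv2.resize(c['pixels'][0:300,0:400],(400,300),interpolation=cv2.INTER_CUBIC)
w[300:,400:]=cv2.resize(b['pixels'][185:275,85:205],(400,300),interpolation=cv2.INTER_CUBIC)
cv2.imwrite('pics/c8.png',np.clip(w[:,:,::-1]*1.3,0,255).astype(np.uint8))
ty=.052;ex=np.array([np.cos(ty),np.sin(ty),0]);ey=np.array([-ex[1],ex[0],0])
K=np.array([514.2,151.2,132])+140*ey-38.4*ex; print('knob pred',K, 'wrist',proj(c,K),'scene crop',(proj(a,K)-[300,165])*5,'top crop',(proj(b,K)-[85,185])*3.33+[400,300])
E
```

```text
t 13.75 pos [504.9 150.5 221.9] xaxis [ 0.001  0.    -1.   ] z-axis yaw -1.521 j [ 0.16  0.36  1.8  -0.    0.98  1.69] F [-0.2  0.  -0.9] open 0.499
tool shift [   1.9  -57.9 -141.5]
turn deg -0.0
turn deg 180.0
knob pred [468.57518551 289.01486242 132.        ] wrist [[ 85.60985605 230.3304671 ]] scene crop [[380.34511531 332.7764735 ]] top crop [[457.22262679 517.01667889]]
```

View pics/c8.png

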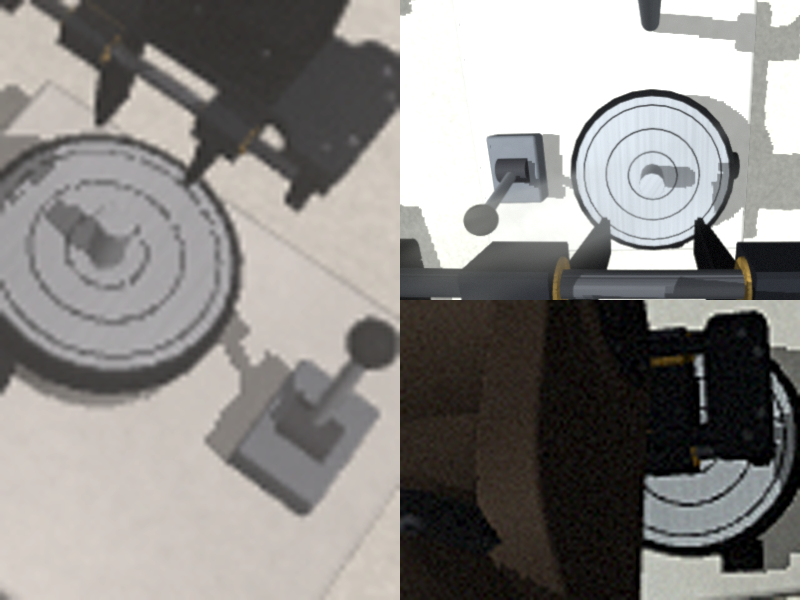

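The roller stands upright in the smallest ring (wrist, top end at (252,180)). The knob is at wrist (81,219) and scene crop (371,343), so I triangulate it.

```bash
python3 - <<'E'
from h import *
a=load('s8');c=load('w8')
K,e=tri(a,(371.5/5-.5+300,343.5/5-.5+165),c,(81,219)); print('knob',K.round(1),e)
ty=.052;ex=np.array([np.cos(ty),np.sin(ty),0]);ey=np.array([-ex[1],ex[0],0])
d=K-[514.2,151.2,0];print('in tester',d@ex,d@ey)
plan(K-40*ex+[0,0,90],-1.52)
print('base near edge',[onplane(a,p,100) for p in((320,213),)])
E
```

```text
knob [481.5 287.6 140.4] 0.9331779384354477
in tester -25.539219248087132 137.88015613280248
t 13.9 pos [504.5 150.4 220.5] xaxis [-0.001 -0.    -1.   ] z-axis yaw -1.521 j [ 0.16  0.36  1.8  -0.    0.98  1.69] F [-0.4  0.6 -0.1] open 0.5
tool shift [  -9.9  -56.1 -138. ]
turn deg -0.1
turn deg 179.9
base near edge [array([511.50853454, 145.92086584, 100.        ])]
```

>>> {"method": "apply_moves", "body": {"increments": [[0.8,0,-7,-15,0],[1,0,-12,-25,0],[1,0,-14,-30,0],[1,0,-14,-30,0],[1,0,-11,-23,0],[1,0,-7,-15,0],[1,20,0,0,0],[1,30,0,0,0],[1,25,0,0,0],[1,12,0,0,0]]}}

```text
t: 14.9
eef_pos: [432.1, 284.6, 131.7]
tcp_rot: [-1.141, 1.567, -2.662]
ft_force: [0.1, -0.1, 0.5]
opening: 0.006
```

>>> {"method": "apply_moves", "body": {"increments": [[1,0,0,0,0],[1,0,5,0,0],[1,0,5,0,0],[1,0,5,0,0],[1,0,5,0,0],[1,0,5,0,0]]}}

```text
t: 15.5
eef_pos: [458.5, 286.3, 134.6]
tcp_rot: [1.938, 1.57, 0.417]
ft_force: [-1.7, 0.3, 0.7]
opening: 0.004
```

```bash
python3 - <<'E'
from h import *
ty=.052;ex=np.array([np.cos(ty),np.sin(ty),0]);ey=np.array([-ex[1],ex[0],0])
plan(np.array([514.2,151.2,133])+15.4*ex+138*ey,-1.52)
E
```

```text
t 15.5 pos [458.5 286.3 134.6] xaxis [ 0.  0. -1.] z-axis yaw -1.521 j [ 0.44  0.49  1.86 -0.    0.79  1.96] F [-1.7  0.3  0.7] open 0.004
tool shift [ 1.6 64.  -0.3]
turn deg -0.1
turn deg 179.9
```

>>> {"method": "apply_moves", "body": {"increments": [[1,0,6,0,0],[1,0,6,0,0],[1,0,6,0,0],[1,0,6,0,0],[1,0,6,0,0],[1,0,6,0,0],[1,0,6,0,0],[1,0,6,0,0],[1,0,5,0,0]]}}

```text
t: 16.4
eef_pos: [511.4, 288.9, 134.0]
tcp_rot: [-0.874, 1.57, -2.395]
ft_force: [-0.7, -0.0, -1.4]
opening: 0.006
```

>>> {"method": "apply_moves", "body": {"increments": [[1,0,3,0,0],[1,0,3,0,0],[1,0,2,0,0]]}}

```text
t: 16.7
eef_pos: [519.1, 289.4, 134.1]
tcp_rot: [-0.876, 1.571, -2.397]
ft_force: [-1.9, 0.5, -0.3]
opening: 0.006
```

>>> {"method": "apply_moves", "body": {"increments": [[1,0,1.5,0,0],[1,0,1.5,0,0]]}}

```text
t: 16.9
eef_pos: [520.2, 289.4, 133.9]
tcp_rot: [-1.383, 1.566, -2.904]
ft_force: [-14.8, 0.2, 5.5]
opening: 0.005
```

The stop is felt at 15 N. I back off, rise and look.

>>> {"method": "apply_moves", "body": {"increments": [[1,0,-4,0,0],[1,0,-15,0,0],[1,0,-30,0,0],[1,0,-30,0,0],[1,-25,-10,0,0],[1,-30,0,0,0],[1,-30,0,0,0],[1,0,0,0,0],[1,0,0,0,0]]}}

```text
t: 17.8
eef_pos: [433.2, 285.1, 219.6]
tcp_rot: [1.862, 1.569, 0.341]
ft_force: [0.3, -0.0, 0.0]
opening: 0.004
```

```bash
python3 - <<'E'
from h import *
plan([440,289,220],-1.52)
a=cam('scene','s9');c=cam('wrist','w9')
w=np.zeros((500,800,3),np.uint8)
w[:,:400]=cv2.resize(a['pixels'][175:275,290:370],(400,500),interpolation=cv2.INTER_CUBIC) if 0 else cv2.resize(a['pixels'][165:290,290:390],(400,500),interpolation=cv2.INTER_CUBIC)
w[:300,400:]=cv2.resize(c['pixels'],(400,300))
w[300:,400:]=cv2.resize(a['pixels'][110:240,150:410],(400,200))
cv2.imwrite('pics/c9.png',np.clip(w[:,:,::-1]*1.3,0,255).astype(np.uint8))
ty=.052;ex=np.array([np.cos(ty),np.sin(ty),0]);ey=np.array([-ex[1],ex[0],0])
K=np.array([514.2,151.2,132])+140*ey+38.4*ex
print('full-over knob scene crop',(proj(a,K)-[290,165]+.5)*4,'wrist crop',proj(c,K)*.78+[400,0])
T=np.array([514.2,151.2,140]);print('roller top/base pred',(proj(a,[T,T-[0,0,40]])-[290,165]+.5)*4)
E
```

```text
t 17.8 pos [433.2 285.1 219.6] xaxis [ 0.002  0.001 -1.   ] z-axis yaw -1.521 j [ 0.45  0.35  1.83 -0.    0.97  1.98] F [ 0.3 -0.   0. ] open 0.004
tool shift [-0.4  7.  -3.5]
turn deg -0.0
turn deg 180.0
full-over knob scene crop [[281.14899265 354.99514283]] wrist crop [[593.90804343  36.39598947]]
roller top/base pred [[135.27475242 175.23513379]
 [125.57321085 201.4008425 ]]
```

View pics/c9.png

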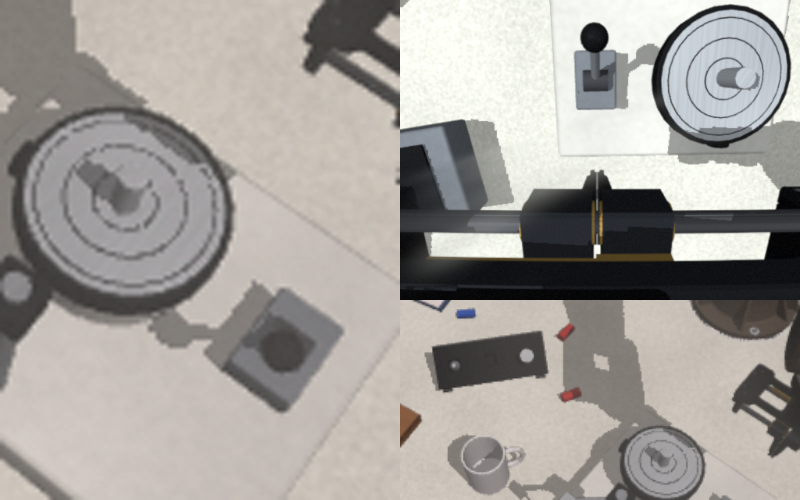

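The knob is at wrist (594,37), against (594,36) predicted for fully over. The roller stands in the smallest ring, and the flanged part, tapered part and mug are where they were. Handing in.

```bash
python3 -c "
from h import *
print(env.job_done())"
```

```text
the job is handed in; nothing more can be done
None
```

The job is handed in at about 18 s of the 51 s allowed. The plain roller stands upright inside the smallest ring, and the clamp lever is fully over.

- **Roller:** I took it from the middle pocket. It slipped a little in the pads there and came out still leaning about 0.4 rad. I righted it by pressing it lightly on the table (up to about 30 N) while drawing the tool back. It was within about 0.03 rad of upright when I let go. The last pictures show it standing by itself, close to the ring's centre, about 12 mm inside the line.
- **Clamp:** I pushed the lever until the stop was felt at about 15 N. The knob then appeared within 1 px of the predicted fully-over position in the wrist picture, and within about 1.5 px in the scene picture.
- **Left alone:** the flanged part, the tapered part and the mug look unmoved, and the gripper was clear of everything.

One check disagreed. Before the push, the knob measured 13 mm nearer upright than the stated start position, at 140 mm height instead of 132. Its end position did agree with the stop.

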